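# Feel out the empty cell of a covered bottle crate and store the bottle in it

## Task

Two of the three cells of the leaning crate already hold a jar under their sprung flap. With the empty gripper, before you touch the amber dropper bottle, press gently on the flaps to find the empty cell: its flap gives way deeply (press it in by about 3 cm), the others stop at once. Then put the dropper bottle through that flap, base first and in line with the leaning cell, lower it until it stands on the cell floor, and let go, leaving the white bottle, the dish and the timer where they are.

Things in the scene. Friction and masses are not known exactly. Their poses are not given: they have to be found in the camera images.
- rack: aluminium stand (base plate 140 x 210 mm) fixed on the worktop, carrying the crate; origin at the centre of its foot, on the worktop, 40 mm below the crate's origin. Two of the crate's three cells, which ones varies, hold a glass jar 50 mm wide and 58 mm high, hidden by the flap; the third is empty
- crate: grey plastic crate 64 x 184 x 84 mm, leaning 25 degrees to the robot. Origin: centre of its underside. z: the cells' axis, out of their mouths (up and to the robot); y: level, along the row; x: away and up. Three cells at y = +60, 0, -60 mm, each 56 x 56 mm inside, walls 4 mm: cell floor (cushioned, gives 6 mm under 18 N) at z = 14 mm, mouth at z = 84 mm
- flap_1 (a joint): flap (55 x 53 x 3 mm, aluminium) over the cell at crate y = +60 mm, flush with the mouth, hinged on its far, upper edge (crate x = +27.5 mm); rad, 0 shut, grows as it swings down into the cell, to 1.5; a weak spring (under 1 N) shuts it. Over a jar it stops firmly at 0.2 to 0.3, in the empty cell it swings right down; later it leans on the bottle in the cell
- flap_2 (a joint): the same for the middle cell, crate y = 0
- flap_3 (a joint): the same for the cell at crate y = -60 mm
- press_1 (a point): point on the outer face of flap 1, 40 mm from its hinge, 15 mm from its free edge, at mid width: a good place to press, along the crate's -z
- press_2 (a point): the same on flap 2
- press_3 (a point): the same on flap 3
- dropper: amber glass dropper bottle standing by itself on the worktop to the left (y) of the crate, to be stored: 106 mm high, 70 g, round; body 35 mm in diameter up to 64 mm, above it the black cap and bulb 21 mm in diameter from 64 to 106 mm, by which to grip it. Origin: centre of its underside, z up along the bottle. Stood in a cell, 36 mm of it projects from the mouth
- white_bottle: bystander: white plastic bottle 45 x 62 x 109 mm with a screw cap, origin: centre of its underside
- dish: bystander: round shallow dish with lid, 64 mm in diameter, 15 mm high, origin: centre of its underside
- timer: bystander: white bench timer 39 x 68 x 62 mm, origin: centre of its underside

How it is judged:
By the outcome, as a careful person would: the job done as asked, in the order asked, and still so for the second after the job is handed in, with the robot touching nothing.
It also fails if it takes over 54 s, if anything falls off the work surface, if the arm or the gripper's body presses on something with over 40 N, if the wrist force passes 120 N, or if a joint passes its speed limit or range.

## Robot

A 7-joint arm with a two-finger parallel gripper is mounted at the origin on a cart in front of the work surface, level with it; the furniture and walls round the work are solid. World frame = base frame: x ahead of the robot, y to its left, z up, the work surface at z = 0. Lengths are in m, angles in rad, forces in N, time in s.
With the tool pointing down it reaches from about 0.425 to 0.875 m from the base axis. Payload 4.7 kg.
Tool frame: the origin (TCP) lies where the fingers leave the gripper's body, on its centre line; the fingertips stand 70 mm ahead of it and the grasp point (between the pads) lies 51 mm ahead of it; z points along the fingers, y is the line along which they close (so a half turn about z gives the same grasp; the last joint's range is limited). The gripper opens to 87 mm and grips with 3 to 60 N. Pads are 19 mm wide; open, the fingers measure 117 mm over their backs; the gripper's body (75 mm by 190 mm) begins 51 mm behind the grasp point.
Start: joints at [-1.313, 0.321, -0.07, 1.45, 0.023, 1.371, -0.057], TCP at [0.157, 0.631, 0.292] pointing down, gripper open.
Joint ranges: [-2.86, 2.86], [-0.3, 2.09], [-1.38, 1.24], [0.06, 2.45], [-1.56, 4.7], [0.09, 2.05], [-2.69, 2.69]. Speed limits (rad/s): [2.57, 2.57, 3.14, 3.14, 3.14, 3.14, 3.14].

## Interface

Orientations are given as a rotation vector (axis times angle).
In Python, from bench import ctrl gives the robot as it stands.
- The arm moves only by the tool drive_tool, never from a script. Its argument "motion" is a list of rows, each a list of 3 entries, a list of its own where there are three numbers: the shift along the tool's x, y, z in cm, then the turn, a rotation vector about the tool's x, y, z in degrees, then the opening, from -1 (shut) to 1 (fully open). In form: [[[x, y, z], [ax, ay, az], claw], ...]. A call has 1 to 12 rows; each row shifts and turns the commanded pose from where the row before left it, along the tool's axes as they then stand; what a row does not reach is not made up. A row lasts 1/8 s, in which the tool goes at most 62.5 mm and 10.7 degrees, less where a joint would pass 70% of its speed; a pose out of reach is approached as far as the arm can. A call with a gripper value outside its range is refused whole. The fingers move at their own pace and stop on an object; "force" is the grip in N (left out, the last holds). Time passes only in rows, so rows that do not move let the fingers close. It gives the time, the measured TCP pose, the force, the opening and the grip force at its end, in the units of the state.
- ctrl.get_state(): the state, without advancing time (a new reading comes with each control period).
- ctrl.get_image(name): name is "scene" or "side" or "wrist"; returns the picture (384x512x3 uint8, red, green, blue); there is no depth.
- ctrl.calibration(name): a dict with "K" (3x3 intrinsics, pixels), "origin" and "attitude" of the camera in the world; the wrist camera has in their place "tool_from_camera" (4x4, takes a point from camera to tool coordinates, whose origin is the TCP and whose axes are the flange's). Camera axes: x right, y up, looking along -z (the intrinsics and any distortion apply to the point x, -y, -z); pixel columns grow to the right and rows downward; lengths in m; the calibration is good to about 2 mm. A picture is of the moment at which its call begins: read the wrist's pose just before it. calibration takes no time and is no camera call.
- ctrl.close_job(): hands the job in; it is judged then, once.
The state is a dict: "time": time; "joint_positions": joint angles; "qd": joint speeds; "joint_torque": joint torques, N m; "position": TCP position; "tool_rot": TCP orientation; "ft_force": force on the tool from outside, world axes, zero at the start; "torque": the same for the moment, N m; "grip_width": opening from 0.0 (shut) to 1.0 (fully open); "grip_force": force on a finger pad.
Only numpy, scipy, OpenCV 4.12 (cv2) and the standard library are available. Lean on these libraries where they do the work, as an engineer would, in place of code of your own. Each camera call takes 0.05 s, during which the arm holds its last target. There are 200 camera calls.

## Working session

There is one attempt and no reset: what is moved stays moved. The work goes in short steps, Python scripts to look and compute and a tool call to move; the robot and the scene stay as the last step left them, time stands still between calls to the robot, and variables do not carry over. Pictures are saved under pics/ and viewed, at most 10 in all, crops included, and the job is handed in when it is done.

Besides the shell and the picture viewer there is one more tool, called after "Request:" in YAML: its name, and indented under it one key for each argument. drive_tool: Moves the arm, as the interface text tells. Its arguments: {"type":"object","properties":{"motion":{"type":"array","items":{"type":"array"}},"force":{"type":"number"}},"required":["motion"]}

```bash
mkdir -p pics; python3 - <<'E'
from bench import ctrl
import cv2,numpy as np
np.set_printoptions(precision=4,suppress=True)
s=ctrl.get_state();print(s)
for n in("scene","side","wrist"):
    print(n,ctrl.calibration(n))
    cv2.imwrite(f"pics/{n}0.png",ctrl.get_image(n)[:,:,::-1])
a=cv2.imread("pics/scene0.png");b=cv2.imread("pics/side0.png")
E
```

```text
{'time': 0.0, 'joint_positions': array([-1.3129,  0.3218, -0.0701,  1.4517,  0.0226,  1.3708, -0.0569]), 'qd': array([ 0.0001, -0.0008, -0.0014,  0.0009, -0.0008, -0.0006, -0.0002]), 'joint_torque': array([ -0.0004, -49.1286,  -0.4041, -31.2531,  -0.0639,   0.0439,
         0.0002]), 'position': array([0.1568, 0.6304, 0.2912]), 'tool_rot': array([-0.3819, -3.1182,  0.003 ]), 'ft_force': array([-0.238 , -0.2225, -0.6861]), 'torque': array([-0.0116, -0.0057,  0.0299]), 'grip_force': 0.0, 'grip_width': 1.0006198642285253}
scene {'K': array([[423.2454,   0.    , 258.4652],
       [  0.    , 423.2454, 194.4254],
       [  0.    ,   0.    ,   1.    ]]), 'origin': array([ 0.0913, -0.3854,  0.9072]), 'attitude': array([ 0.6851, -0.2561, -0.6283])}
side {'K': array([[421.5105,   0.    , 253.734 ],
       [  0.    , 421.5105, 187.3396],
       [  0.    ,   0.    ,   1.    ]]), 'origin': array([ 0.0246, -0.7744,  0.6715]), 'attitude': array([ 1.0473, -0.2808, -0.4435])}
wrist {'K': array([[326.5217,   0.    , 254.0377],
       [  0.    , 326.5217, 191.717 ],
       [  0.    ,   0.    ,   1.    ]]), 'tool_from_camera': array([[ 0.0004,  0.9539,  0.3   ,  0.082 ],
       [ 1.    , -0.0006,  0.0007,  0.0009],
       [ 0.0009,  0.3   , -0.9539, -0.0929],
       [ 0.    ,  0.    ,  0.    ,  1.    ]])}
```

View pics/scene0.png

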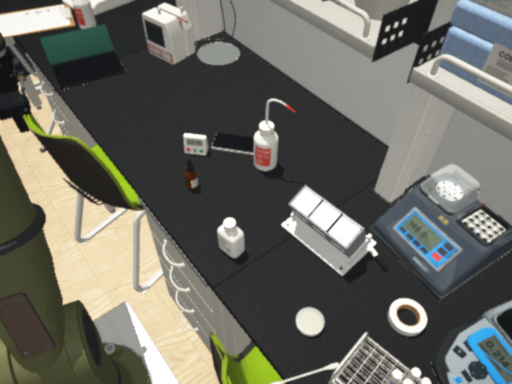

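View pics/side0.png

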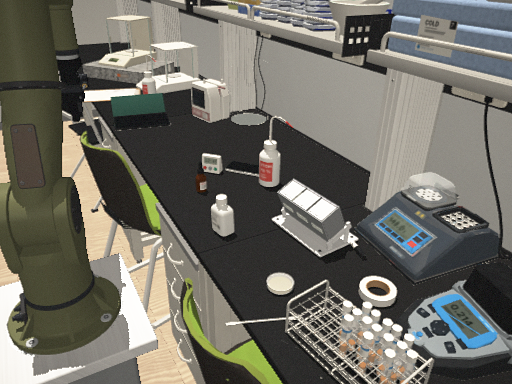

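The scene view shows the crate with three flaps around (328,222), the dropper at (192,178), the white bottle at (231,238), the dish at (310,321) and the timer at (195,145). The side view shows the crate at (310,212) and the dropper at (201,182). Next I'll zoom in.

```bash
cat > h.py <<'E'
import numpy as np,cv2
from scipy.spatial.transform import Rotation as R
from bench import ctrl
np.set_printoptions(precision=4,suppress=True)
def cam(n,st=None):
    c=ctrl.calibration(n)
    if n=="wrist":
        T=c["tool_from_camera"];Rt=R.from_rotvec(st["tool_rot"]).as_matrix()
        return c["K"],st["position"]+Rt@T[:3,3],Rt@T[:3,:3]
    return c["K"],np.array(c["origin"]),R.from_rotvec(c["attitude"]).as_matrix()
def ray(C,u,v):
    K,o,A=C;d=np.linalg.inv(K)@[u,v,1];d=A@(d*[1,-1,-1]);return o,d/np.linalg.norm(d)
def onz(C,u,v,z):
    o,d=ray(C,u,v);return o+d*(z-o[2])/d[2]
def tri(rs):
    M=sum(np.eye(3)-np.outer(d,d) for o,d in rs);b=sum((np.eye(3)-np.outer(d,d))@o for o,d in rs)
    return np.linalg.solve(M,b)
def proj(C,p):
    K,o,A=C;q=A.T@(np.asarray(p)-o)*[1,-1,-1];q=K@q;return q[:2]/q[2]
E
python3 - <<'E'
import cv2,numpy as np
a=cv2.imread("pics/scene0.png")[165:285,175:385];b=cv2.imread("pics/side0.png")[155:265,190:370]
f=lambda x,s:cv2.resize(x,None,fx=s,fy=s,interpolation=cv2.INTER_CUBIC)
cv2.imwrite("pics/za.png",f(a,3.8));cv2.imwrite("pics/zb.png",f(b,4.4))
E
```

```text
(no output)
```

View pics/za.png

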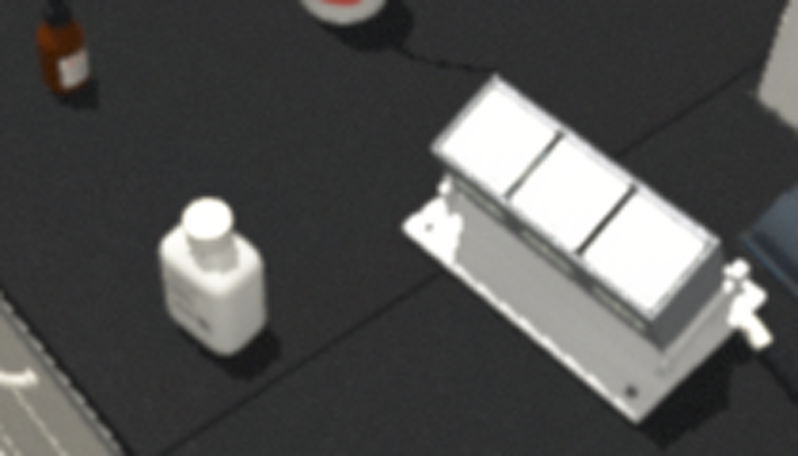

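View pics/zb.png

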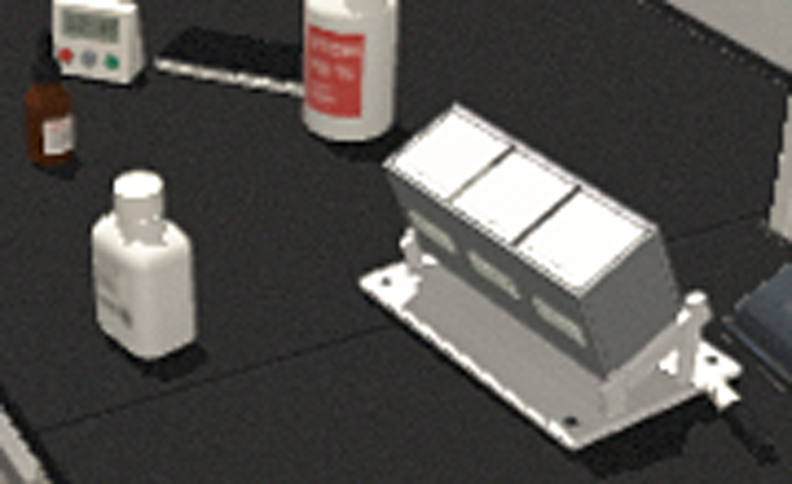

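Scene zoom: mouth corners at about (497,76), (433,150), (653,320) and (718,242). Side zoom: the same corners at (457,103), (386,163), (581,294) and (653,229). The dropper base is near (65,88) in the scene zoom and (50,158) in the side zoom.

```bash
python3 - <<'E'
from h import *
S=cam("scene");D=cam("side")
a=np.array([(497,76),(433,150),(653,320),(718,242),(65,84)])/3.8+[175,165]
b=np.array([(457,103),(386,163),(581,294),(653,229),(50,155)])/4.4+[190,155]
P=[tri([ray(S,*p),ray(D,*q)]) for p,q in zip(a,b)]
for p in P:print(p)
FL,NL,NR,FR=P[:4]
print("len",np.linalg.norm(FL-FR),np.linalg.norm(NL-NR),np.linalg.norm(FL-NL),np.linalg.norm(FR-NR))
y=(FL+NL-FR-NR);print("yaw",np.degrees(np.arctan2(-y[0],y[1])));x=FL+FR-NL-NR;print("tilt",np.degrees(np.arctan2(x[2],np.hypot(*x[:2]))))
c=sum(P[:4])/4;print("mouth c",c)
psi=np.arctan2(-y[0],y[1]);A=R.from_euler('ZY',[psi,-np.radians(25)]).as_matrix()
print(A);print("expected mouth z",.04+84*.001*np.cos(np.radians(25)))
print("drop base",onz(S,*a[4],0),onz(D,*b[4],0))
m=sum(P[:4])/4
E
```

```text
[0.6366 0.0942 0.1294]
[0.5785 0.0866 0.1035]
[ 0.5956 -0.0943  0.1051]
[ 0.6512 -0.0869  0.1288]
[0.4593 0.3619 0.0045]
len 0.18170321483209853 0.1817746464461893 0.064033415663255 0.060833545721241084
yaw 4.998528432285691
tilt 23.37997733476094
mouth c [ 0.6155 -0.0001  0.1167]
[[ 0.9029 -0.0871 -0.421 ]
 [ 0.079   0.9962 -0.0368]
 [ 0.4226  0.      0.9063]]
expected mouth z 0.1161298541110786
drop base [0.459 0.366 0.   ] [0.4646 0.3697 0.    ]
```

```bash
cat >> h.py <<'E'
PSI=np.radians(5.0);MC=np.array([.6155,0,.1165])
def crate(psi=None):
    return R.from_euler('ZY',[PSI if psi is None else psi,-np.radians(25)]).as_matrix()
def cp(x,y,z): # crate mm coords, z rel. to mouth
    return MC+crate()@(np.array([x,y,z])/1000)
def toolrot(kind):
    A=crate();ty={'A':A[:,1],'B':A[:,0],'B-':-A[:,0]}[kind];z=-A[:,2];return np.c_[np.cross(ty,z),ty,z]
def plan(p,Rt=None):
    s=ctrl.get_state();C=R.from_rotvec(s["tool_rot"]);M=C.as_matrix()
    print("t",round(s["time"],2),"pos",s["position"],"q",s["joint_positions"],"F",s["ft_force"])
    print(" shift now-axes cm",M.T@(p-s["position"])*100)
    if Rt is not None:
        print(" rot deg",np.degrees((C.inv()*R.from_matrix(Rt)).as_rotvec())," shift in new axes cm",Rt.T@(p-s["position"])*100)
E
python3 - <<'E'
from h import *
p=cp(-12.5,60,70+60);print(p);plan(p,toolrot('A'))
s=ctrl.get_state();q=cam("wrist",s);print(proj(q,[.46,.367,0]))
plan(np.array([.46,.367,.29]))
E
```

```text
[0.5443 0.054  0.229 ]
t 0.15 pos [0.1568 0.6305 0.2914] q [-1.3129  0.3217 -0.0701  1.4514  0.0226  1.3708 -0.0569] F [-0.1142 -0.9054 -0.1038]
 shift now-axes cm [-51.507  -46.5858   6.3096]
 rot deg [ -4.2222 -24.781  -18.641 ]  shift in new axes cm [-27.7901 -60.8041  19.8392]
[134.4139 390.6539]
t 0.15 pos [0.1568 0.6305 0.2914] q [-1.3129  0.3217 -0.0701  1.4514  0.0226  1.3708 -0.0569] F [-0.1142 -0.9054 -0.1038]
 shift now-axes cm [-35.7785 -18.2525   0.1693]
```

Request:
drive_tool:
  motion:
    - [[-3.6,-1.8,0],[0,0,0],1]
    - [[-3.6,-1.8,0],[0,0,0],1]
    - [[-3.6,-1.8,0],[0,0,0],1]
    - [[-3.6,-1.8,0],[0,0,0],1]
    - [[-3.6,-1.8,0],[0,0,0],1]
    - [[-3.6,-1.8,0],[0,0,0],1]
    - [[-3.6,-1.8,0],[0,0,0],1]
    - [[-3.6,-1.8,0],[0,0,0],1]
    - [[-3.6,-1.8,0],[0,0,0],-1]
    - [[-3.6,-1.8,0],[0,0,0],-1]
    - [[0,0,0],[0,0,0],-1]
  force: 20

```text
time: 1.52
position: [0.466, 0.3654, 0.292]
tool_rot: [0.393, 3.115, -0.003]
ft_force: [-0.6, 0.3, -1.0]
grip_width: 0.748
grip_force: 0.0
```

```bash
python3 - <<'E'
from h import *
s=ctrl.get_state();im=ctrl.get_image("wrist")[:,:,::-1];cv2.imwrite("pics/w1.png",im)
np.save("w1.npy",np.r_[s["position"],s["tool_rot"]])
print(proj(cam("wrist",s),[.46,.367,0]),proj(cam("wrist",s),[.46,.367,.106]))
plan(cp(-12.5,60,130),toolrot('A'))
E
```

```text
[254.0102 155.1785] [253.704  178.5452]
t 1.57 pos [0.464  0.3677 0.292 ] q [-0.8641  0.1963  0.1718  1.6089 -0.034   1.3398  0.6356] F [0.0438 0.531  0.2719]
 shift now-axes cm [-15.4667 -28.44     6.3078]
 rot deg [ -4.2152 -24.774  -18.8672]  shift in new axes cm [ -2.1103 -31.946    7.9273]
```

View pics/w1.png

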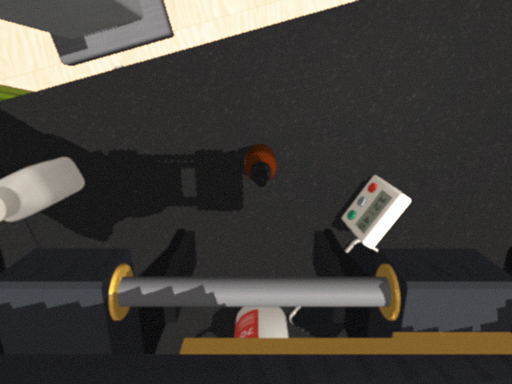

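The dropper's amber body is at (261,157) and its bulb top at (261,175). The timer sits about 8 cm to the right of it and the white bottle well to the left. I'll go to flap 1 with the fingers shut.

Request:
drive_tool:
  motion:
    - [[0,0,0],[-1.05,-6.2,-4.7],-1]
    - [[0,0,0],[-1.05,-6.2,-4.7],-1]
    - [[0,0,0],[-1.05,-6.2,-4.7],-1]
    - [[0,0,0],[-1.05,-6.2,-4.7],-1]
    - [[-0.3,-4,1],[0,0,0],-1]
    - [[-0.3,-4,1],[0,0,0],-1]
    - [[-0.3,-4,1],[0,0,0],-1]
    - [[-0.3,-4,1],[0,0,0],-1]
    - [[-0.3,-4,1],[0,0,0],-1]
    - [[-0.3,-4,1],[0,0,0],-1]
    - [[-0.3,-4,1],[0,0,0],-1]
    - [[0,-4,1],[0,0,0],-1]

```text
time: 3.08
position: [0.5441, 0.0557, 0.2285]
tool_rot: [-0.124, 2.702, 0.029]
ft_force: [0.3, -0.4, -0.6]
grip_width: 0.005
grip_force: 0.0
```

Request:
drive_tool:
  motion:
    - [[0,0,0],[0,0,0],-1]
    - [[0,0,0],[0,0,0],-1]

```text
time: 3.32
position: [0.5439, 0.057, 0.2286]
tool_rot: [-0.124, 2.702, 0.029]
ft_force: [-0.4, 0.1, 0.4]
grip_width: 0.005
grip_force: 0.0
```

```bash
python3 - <<'E'
from h import *
w=np.load("w1.npy");C=cam("wrist",{"position":w[:3],"tool_rot":w[3:]})
im=cv2.imread("pics/w1.png").astype(int);m=(im[:,:,2]-im[:,:,0]>40)[130:200,230:290]
v,u=np.nonzero(m);print("amber",u.min()+230,u.max()+230,v.min()+130,v.max()+130)
print("top",onz(C,261,176,.106),"base",onz(C,261,155,.01))
s=ctrl.get_state();im=ctrl.get_image("wrist")[:,:,::-1];cv2.imwrite("pics/w2.png",im)
np.save("w2.npy",np.r_[s["position"],s["tool_rot"]])
C=cam("wrist",s)
for p in[(32,92),(-32,92),(-32,-92),(32,-92),(-12.5,60)]:print(p,proj(C,cp(*p,0)))
plan(cp(-12.5,60,130),toolrot('A'))
E
```

```text
amber 245 276 145 177
top [0.4594 0.3736 0.106 ] base [0.46   0.3752 0.01  ]
(32, 92) [290.4685 262.2774]
(-32, 92) [293.906  181.7642]
(-32, -92) [ 32.9139 180.7967]
(32, -92) [ 49.5932 261.5815]
(-12.5, 60) [248.6302 207.5297]
t 3.38 pos [0.5439 0.0573 0.2287] q [-0.722  -0.1385  0.5187  2.1194  0.1683  0.7126  1.3674] F [0.2952 0.5233 0.2921]
 shift now-axes cm [-0.0162 -0.3355 -0.028 ]
 rot deg [0.1806 0.0527 0.2556]  shift in new axes cm [-0.0176 -0.3355 -0.027 ]
```

View pics/w2.png

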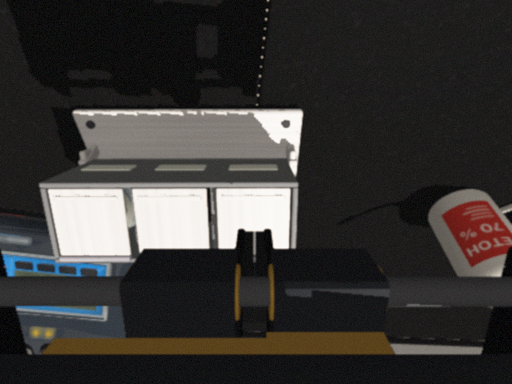

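The near mouth edge runs at row ~185 from column 43 to 297. The flaps are at columns ~52–130, 134–208 and 217–290, and the shut fingers hang over flap 1.

```bash
python3 - <<'E'
from h import *
w=np.load("w2.npy");C=cam("wrist",{"position":w[:3],"tool_rot":w[3:]})
g=cv2.imread("pics/w2.png",0)
for r in(200,215,230,240):
    m=(g[r]>150).astype(int);d=np.diff(m);a=np.nonzero(d)[0];a=a[(a>30)&(a<310)];print(r,a)
for c in(75,95,160,185,225):
    m=g[150:275,c];print(c,"dark->",[(150+i,m[i]) for i in range(0,125) if abs(int(m[i])-int(m[i-1]))>40])
A=crate()
def oncrate(u,v):
    o,d=ray(C,u,v);t=((MC-o)@A[:,2])/(d@A[:,2]);return A.T@(o+t*d-MC)*1000
for uv in[(297,186),(43,185),(52,215),(290,215)]:print(uv,oncrate(*uv))
np.set_printoptions(suppress=True)
for p in [(-27.5,60),(27.5,60),(-27.5,-60),(27.5,-60),(0,33.5),(0,86.5),(0,-33.5),(0,-86.5)]:print(p,proj(C,cp(*p,0)))
E
```

```text
200 [ 43  45  49 123 131 206 215 289 293 296]
215 [ 46  49  52 207 216 289 292 295]
230 [ 49  52  55 127 136 208 217 237 244 263 270 288 292 295]
240 [ 51  54  57 128 137 208 217 236 272 288 291 294]
75 dark-> [(150, np.uint8(15)), (183, np.uint8(119)), (189, np.uint8(208)), (255, np.uint8(176)), (256, np.uint8(126))]
95 dark-> [(171, np.uint8(77)), (183, np.uint8(125)), (189, np.uint8(214)), (255, np.uint8(183)), (256, np.uint8(128)), (262, np.uint8(127))]
160 dark-> [(150, np.uint8(129)), (183, np.uint8(135)), (189, np.uint8(221)), (248, np.uint8(171)), (249, np.uint8(66)), (250, np.uint8(18))]
185 dark-> [(150, np.uint8(123)), (183, np.uint8(139)), (189, np.uint8(233)), (248, np.uint8(178)), (249, np.uint8(70)), (250, np.uint8(17))]
225 dark-> [(150, np.uint8(124)), (188, np.uint8(174)), (189, np.uint8(234)), (248, np.uint8(178)), (249, np.uint8(67)), (250, np.uint8(21))]
(297, 186) [-28.8882  94.324   -0.    ]
(43, 185) [-28.9394 -85.4868  -0.    ]
(52, 215) [ -6.1802 -83.2525   0.    ]
(290, 215) [-6.8067 90.1847 -0.    ]
(-27.5, 60) [248.6188 187.6972]
(27.5, 60) [248.6586 256.8997]
(-27.5, -60) [ 79.4004 187.0804]
(27.5, -60) [ 90.7101 256.4349]
(0, 33.5) [212.6042 223.3701]
(0, 86.5) [284.6483 223.6065]
(0, -33.5) [121.3785 223.0707]
(0, -86.5) [ 49.0951 222.8335]
```

Request:
drive_tool:
  motion:
    - [[0,-0.1,1.5],[0,0,0],-1]
    - [[0,0,1.5],[0,0,0],-1]
    - [[0,0,1.5],[0,0,0],-1]
    - [[0,0,1],[0,0,0],-1]
    - [[0,0,0.5],[0,0,0],-1]
    - [[0,0,0.3],[0,0,0],-1]
    - [[0,0,0.2],[0,0,0],-1]

```text
time: 4.25
position: [0.5719, 0.0568, 0.1698]
tool_rot: [-0.121, 2.702, 0.028]
ft_force: [-0.1, -0.2, -0.5]
grip_width: 0.007
grip_force: 0.2
```

Request:
drive_tool:
  motion:
    - [[0,0,0.2],[0,0,0],-1]
    - [[0,0,0.2],[0,0,0],-1]
    - [[0,0,0],[0,0,0],-1]

```text
time: 4.62
position: [0.5735, 0.0569, 0.1675]
tool_rot: [-0.12, 2.702, 0.029]
ft_force: [-11.7, -1.5, 15.5]
grip_width: 0.005
grip_force: 9.5
```

```bash
sed -i 's/^PSI=.*/PSI=np.radians(5.0);MC=np.array([.6153,.0022,.1165])/' h.py; cat >> h.py <<'E'
def where():
    s=ctrl.get_state();A=crate();M=R.from_rotvec(s["tool_rot"]).as_matrix()
    print("tip crate mm",A.T@(s["position"]+.07*M[:,2]-MC)*1000,"F crate",A.T@s["ft_force"],"t",s["time"])
E
python3 -c "
from h import *
where()"
```

```text
tip crate mm [-11.8406  58.2836  -8.1714] F crate [-4.1696 -0.4796 19.0362] t 4.625
```

Flap 1 stops firmly (19 N at 8 mm), so that cell holds a jar. I'll try flap 2 next.

Request:
drive_tool:
  motion:
    - [[0,0,-1],[0,0,0],-1]
    - [[0,0,-2.5],[0,0,0],-1]
    - [[0,-3,0],[0,0,0],-1]
    - [[0,-2.9,0],[0,0,0],-1]
    - [[0,0,0],[0,0,0],-1]
    - [[0,0,1.5],[0,0,0],-1]
    - [[0,0,1],[0,0,0],-1]
    - [[0,0,0.5],[0,0,0],-1]
    - [[0,0,0.2],[0,0,0],-1]
    - [[0,0,0],[0,0,0],-1]

```text
time: 5.88
position: [0.5774, -0.0018, 0.1687]
tool_rot: [-0.122, 2.702, 0.028]
ft_force: [-0.3, -1.0, 0.9]
grip_width: 0.004
grip_force: 0.1
```

Request:
drive_tool:
  motion:
    - [[0,0,0.2],[0,0,0],-1]
    - [[0,0,0.1],[0,0,0],-1]
    - [[0,0,0],[0,0,0],-1]

```text
time: 6.25
position: [0.5787, -0.0019, 0.1661]
tool_rot: [-0.121, 2.702, 0.028]
ft_force: [-0.0, 0.3, -0.5]
grip_width: 0.007
grip_force: 0.1
```

```bash
python3 -c "
from h import *
where()"
```

```text
tip crate mm [-12.295   -0.7633  -9.5169] F crate [-0.1862  0.2793 -0.4272] t 6.25
```

Request:
drive_tool:
  motion:
    - [[0,0,0.2],[0,0,0],-1]
    - [[0,0,0.2],[0,0,0],-1]
    - [[0,0,0],[0,0,0],-1]

```text
time: 6.62
position: [0.5803, -0.0017, 0.1621]
tool_rot: [-0.121, 2.703, 0.027]
ft_force: [-1.1, -0.1, 0.1]
grip_width: 0.005
grip_force: 0.1
```

Request:
drive_tool:
  motion:
    - [[0,0,0.2],[0,0,0],-1]
    - [[0,0,0.2],[0,0,0],-1]
    - [[0,0,0],[0,0,0],-1]

```text
time: 7.0
position: [0.582, -0.0015, 0.1585]
tool_rot: [-0.121, 2.703, 0.027]
ft_force: [-0.3, -0.4, 0.9]
grip_width: 0.011
grip_force: 0.2
```

Flap 2 gives way at 18 mm with no resistance. I'll complete the 3 cm press, then retract.

Request:
drive_tool:
  motion:
    - [[0,0,0.4],[0,0,0],-1]
    - [[0,0,0.4],[0,0,0],-1]
    - [[0,0,0.4],[0,0,0],-1]
    - [[0,0,0.3],[0,0,0],-1]
    - [[0,0,0],[0,0,0],-1]
    - [[0,0,0],[0,0,0],-1]

```text
time: 7.75
position: [0.5882, -0.001, 0.145]
tool_rot: [-0.121, 2.703, 0.028]
ft_force: [-1.6, 0.8, -0.0]
grip_width: 0.003
grip_force: 0.2
```

```bash
python3 - <<'E'
from h import *
where()
p=np.array([.460,.3728,.25])
Rt=np.c_[[-1,0,0],[0,1,0],[0,0,-1]]
for az in(5,95,60): # tool y azimuth
    a=np.radians(az);ty=np.array([np.cos(a),np.sin(a),0]);z=np.array([0,0,-1.])
    print(az);plan(p,np.c_[np.cross(ty,z),ty,z])
E
```

```text
tip crate mm [-12.6352  -0.7412 -32.6232] F crate [-1.3431  0.917   0.6121] t 7.75
5
t 7.75 pos [ 0.5882 -0.001   0.145 ] q [-0.6639  0.0995  0.6651  2.1174 -0.1899  0.5167  1.7905] F [-1.5503  0.7849 -0.0128]
 shift now-axes cm [  4.1036  38.3853 -13.4795]
 rot deg [19.673  19.5825 88.5706]  shift in new axes cm [ 38.357   -9.5141 -10.4975]
95
t 7.75 pos [ 0.5882 -0.001   0.145 ] q [-0.6639  0.0995  0.6651  2.1174 -0.1899  0.5167  1.7905] F [-1.5503  0.7849 -0.0128]
 shift now-axes cm [  4.1036  38.3853 -13.4795]
 rot deg [ 0.0577 25.0189  0.1333]  shift in new axes cm [  9.5141  38.357  -10.4975]
60
t 7.75 pos [ 0.5882 -0.001   0.145 ] q [-0.6639  0.0995  0.6651  2.1174 -0.1899  0.5167  1.7905] F [-1.5503  0.7849 -0.0128]
 shift now-axes cm [  4.1036  38.3853 -13.4795]
 rot deg [ 7.6969 24.2164 34.5684]  shift in new axes cm [ 29.7941  25.9631 -10.4975]
```

Cell 2 is empty (pressed to 32 mm with almost no force). I'll retract, turn to the pick attitude and open.

Request:
drive_tool:
  motion:
    - [[0,0,-1],[0,0,0],-1]
    - [[0,0,-2],[0,0,0],-1]
    - [[0,0,-3],[0,0,0],-1]
    - [[0,0,-3],[0,0,0],-1]
    - [[0,0,-3],[0,0,0],-1]
    - [[0,0,0],[1.97,1.96,8.86],-1]
    - [[0,0,0],[1.97,1.96,8.86],-1]
    - [[0,0,0],[1.97,1.96,8.86],-1]
    - [[0,0,0],[1.97,1.96,8.86],-1]
    - [[0,0,0],[1.97,1.96,8.86],-1]
    - [[0,0,0],[1.97,1.96,8.86],-1]
    - [[0,0,0],[1.97,1.96,8.86],-1]

```text
time: 9.25
position: [0.5379, -0.0053, 0.2541]
tool_rot: [1.469, 2.614, 0.011]
ft_force: [-0.6, -0.5, 0.5]
grip_width: 0.006
grip_force: 0.0
```

Request:
drive_tool:
  motion:
    - [[0,0,0],[1.97,1.96,8.86],-1]
    - [[0,0,0],[1.97,1.96,8.86],-1]
    - [[0,0,0],[1.97,1.96,8.86],-1]
    - [[0,0,0],[0,0,0],0]
    - [[0,0,0],[0,0,0],0]

```text
time: 9.88
position: [0.5377, -0.0055, 0.2538]
tool_rot: [2.12, 2.318, 0.0]
ft_force: [0.1, -0.3, 0.6]
grip_width: 0.15
grip_force: 0.0
```

```bash
python3 - <<'E'
from h import *
p=np.array([.460,.3728,.25])
a=np.radians(5);ty=np.array([np.cos(a),np.sin(a),0]);z=np.array([0,0,-1.])
plan(p,np.c_[np.cross(ty,z),ty,z])
E
```

```text
t 9.88 pos [ 0.5377 -0.0055  0.2538] q [-0.5714  0.1081  0.5722  1.8024 -0.0613  1.2483  0.107 ] F [ 0.0647 -0.2573  0.5863]
 shift now-axes cm [38.3717 -4.3644  0.3667]
 rot deg [0.0276 0.0207 0.1178]  shift in new axes cm [38.3625 -4.4431  0.3827]
```

Request:
drive_tool:
  motion:
    - [[3.8,-0.4,0],[0,0,0],0]
    - [[3.8,-0.4,0],[0,0,0],0]
    - [[3.8,-0.4,0],[0,0,0],0]
    - [[3.8,-0.4,0],[0,0,0],0]
    - [[3.8,-0.4,0],[0,0,0],0]
    - [[3.8,-0.4,0],[0,0,0],0]
    - [[3.8,-0.5,0],[0,0,0],0]
    - [[3.8,-0.5,0],[0,0,0],0]
    - [[3.8,-0.5,0],[0,0,0],0]
    - [[3.8,-0.5,0],[0,0,0],0]
    - [[0,0,0],[0,0,0],0]
    - [[0,0,0],[0,0,0],0]

```text
time: 11.38
position: [0.461, 0.3686, 0.2539]
tool_rot: [2.121, 2.316, -0.0]
ft_force: [0.9, -0.1, -0.3]
grip_width: 0.499
grip_force: 0.0
```

```bash
python3 - <<'E'
from h import *
s=ctrl.get_state();im=ctrl.get_image("wrist")[:,:,::-1];cv2.imwrite("pics/w3.png",im)
C=cam("wrist",s);np.save("w3.npy",np.r_[s["position"],s["tool_rot"]])
print(proj(C,[.46,.3728,.106]),proj(C,[.46,.3728,0]));plan(np.array([.46,.3728,.143]))
E
```

```text
[251.7941 195.435 ] [252.3274 164.9869]
t 11.43 pos [0.4615 0.368  0.254 ] q [-0.9654  0.2163  0.2852  1.6685 -0.0625  1.2658 -0.5814] F [-0.0096  0.3347 -0.1812]
 shift now-axes cm [ 0.4991 -0.1104 11.0999]
```

View pics/w3.png

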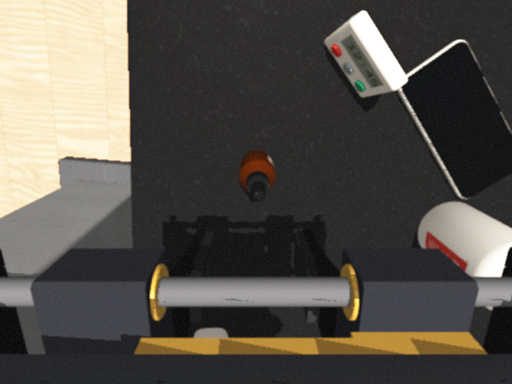

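The bulb tip is at (257,194) and the amber body at (257,167), within a few mm of my estimate. Descending to grip the cap.

Request:
drive_tool:
  motion:
    - [[0.5,0.1,2],[0,0,0],0]
    - [[0,0,2],[0,0,0],0]
    - [[0,0,2],[0,0,0],0]
    - [[0,0,2],[0,0,0],0]
    - [[0,0,2],[0,0,0],0]
    - [[0,0,1.2],[0,0,0],0]
    - [[0,0,0],[0,0,0],0]
    - [[0,0,0],[0,0,0],0]

```text
time: 12.42
position: [0.462, 0.3744, 0.1424]
tool_rot: [2.123, 2.315, 0.002]
ft_force: [0.4, -0.0, -0.3]
grip_width: 0.506
grip_force: 0.0
```

Request:
drive_tool:
  motion:
    - [[0,0,0],[0,0,0],-0.3]
    - [[0,0,0],[0,0,0],-0.5]
    - [[0,0,0],[0,0,0],-0.7]
    - [[0,0,0],[0,0,0],-1]
    - [[0,0,0],[0,0,0],-1]
    - [[0,0,0],[0,0,0],-1]
  force: 20

```text
time: 13.18
position: [0.4618, 0.3743, 0.1421]
tool_rot: [2.123, 2.316, 0.001]
ft_force: [-0.1, 0.2, 1.4]
grip_width: 0.2
grip_force: 19.9
```

Request:
drive_tool:
  motion:
    - [[0,0,-1],[0,0,0],-1]
    - [[0,0,-3],[0,0,0],-1]
    - [[0,0,-4],[0,0,0],-1]
    - [[0,0,-4],[0,0,0],-1]
    - [[0,0,-3],[0,0,0],-1]
    - [[0,0,0],[0,0,0],-1]

```text
time: 13.92
position: [0.4625, 0.375, 0.2952]
tool_rot: [2.123, 2.316, 0.009]
ft_force: [-0.1, 0.6, -1.0]
grip_width: 0.2
grip_force: 19.8
```

```bash
python3 - <<'E'
from h import *
s=ctrl.get_state()
print(s["grip_width"],s["grip_force"],s["ft_force"])
f=lambda x,k:cv2.resize(x,None,fx=k,fy=k,interpolation=cv2.INTER_CUBIC)
M=R.from_rotvec(s["tool_rot"]).as_matrix()
out=[]
for n in("scene","side"):
    im=ctrl.get_image(n)[:,:,::-1].copy();C=cam(n)
    u,v=proj(C,s["position"]+M[:,2]*.1).astype(int);print(n,u,v)
    out.append(f(im[max(v-45,0):v+45,max(u-45,0):u+45],4.4)); 
    print("expected base",proj(C,s["position"]+M[:,2]*.142),"tip",proj(C,s["position"]+M[:,2]*.036))
out.append(f(ctrl.get_image("wrist")[90:384,130:400,::-1],1))
h=max(o.shape[0] for o in out);out=[cv2.copyMakeBorder(o,0,h-o.shape[0],0,0,0) for o in out]
cv2.imwrite("pics/l.png",cv2.resize(np.hstack(out[:2]),(792,396)))
plan(cp(-5,0,52+70+40),toolrot('B'))
E
```

```text
0.19990716969342284 19.837808121874332 [-0.0714  0.6074 -0.9643]
scene 183 132
expected base [185.6781 145.0412] tip [180.8265 112.7182]
side 197 134
expected base [197.9793 146.5951] tip [196.1762 114.042 ]
t 14.07 pos [0.461  0.3739 0.2907] q [-0.9726  0.2032  0.2856  1.6093 -0.0585  1.3397 -0.5922] F [-0.3249 -0.2152 -2.0816]
 shift now-axes cm [-38.3714   4.8549   2.982 ]
 rot deg [-25.1038   0.0732  -0.0077]  shift in new axes cm [-38.377    3.1367   4.7114]
```

View pics/l.png

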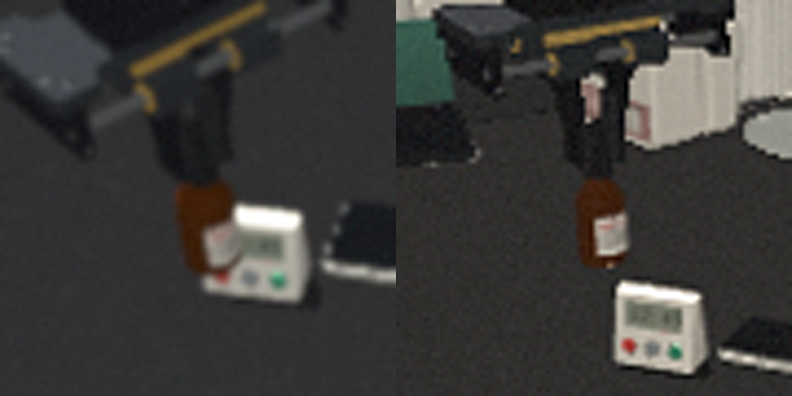

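Side and scene views show the bottle held upright and in line with the gripper. I'll tilt by 25° and carry it over cell 2.

Request:
drive_tool:
  motion:
    - [[0,0,0],[-8.4,0,0],-1]
    - [[0,0,0],[-8.4,0,0],-1]
    - [[0,0,0],[-8.3,0,0],-1]
    - [[-3.2,0.2,0],[0,0,0],-1]
    - [[-4.4,0.4,0],[0,0,0],-1]
    - [[-4.4,0.4,0],[0,0,0],-1]
    - [[-4.4,0.4,0],[0,0,0],-1]
    - [[-4.4,0.4,0],[0,0,0],-1]
    - [[-4.4,0.4,0],[0,0,0],-1]
    - [[-4.4,0.4,0],[0,0,0],-1]
    - [[-4.4,0.4,0],[0,0,0],-1]
    - [[-4.4,0.2,0],[0,0,0],-1]

```text
time: 15.58
position: [0.5229, -0.0072, 0.3038]
tool_rot: [1.9, 2.072, 0.458]
ft_force: [1.5, -0.2, -0.4]
grip_width: 0.204
grip_force: 19.8
```

Request:
drive_tool:
  motion:
    - [[0,0,2],[0,0,0],-1]
    - [[0,0,1],[0,0,0],-1]
    - [[0,0,0],[0,0,0],-1]
    - [[0,0,0],[0,0,0],-1]

```text
time: 16.08
position: [0.5363, -0.0038, 0.2783]
tool_rot: [1.897, 2.073, 0.461]
ft_force: [-0.3, 0.4, -2.1]
grip_width: 0.195
grip_force: 19.8
```

```bash
python3 - <<'E'
from h import *
s=ctrl.get_state();im=ctrl.get_image("wrist")[:,:,::-1]
C=cam("wrist",s);np.save("w4.npy",np.r_[s["position"],s["tool_rot"]])
for p in [(28,28),(-28,28),(-28,-28),(28,-28)]:print(p,proj(C,cp(*p,0)))
M=R.from_rotvec(s["tool_rot"]).as_matrix();print("base exp",proj(C,s["position"]+M[:,2]*.142))
plan(cp(-5,0,162),toolrot('B'));where();print(s["grip_width"])
b=ctrl.get_image("side")[:,:,::-1];u,v=proj(cam("side"),cp(0,0,30)).astype(int)
b=cv2.resize(b[v-60:v+60,u-60:u+60],(384,384),interpolation=cv2.INTER_CUBIC)
cv2.imwrite("pics/w4.png",np.hstack([im[:,100:500],b]))
E
```

```text
(28, 28) [289.4722 158.4985]
(-28, 28) [223.4371 158.4014]
(-28, -28) [225.067  219.7201]
(28, -28) [287.3281 219.7818]
base exp [252.4977 203.6075]
t 16.12 pos [ 0.5364 -0.0039  0.2786] q [-0.6711 -0.2329  0.5689  2.0754  0.1687  0.8288 -0.0854] F [ 0.4509 -0.1856 -0.8118]
 shift now-axes cm [-0.0772 -0.1845  1.834 ]
 rot deg [ 0.1136 -0.0177  0.0428]  shift in new axes cm [-0.0768 -0.1808  1.8344]
tip crate mm [ -3.0536   0.7892 110.3441] F crate [ 0.0493 -0.2241 -0.9187] t 16.125
0.19542244533754954
```

View pics/w4.png

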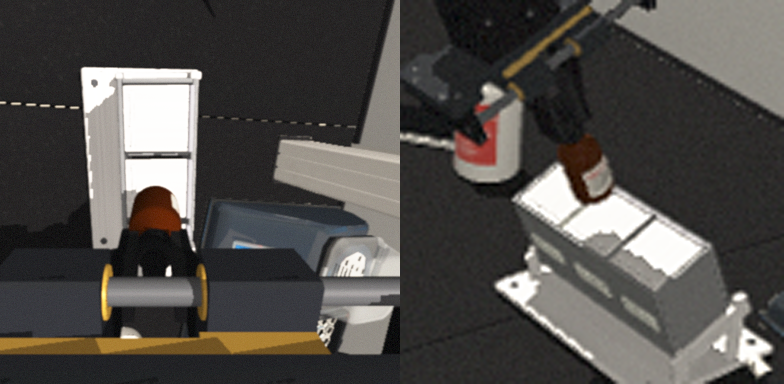

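The wrist view confirms the alignment: the cell 1/2 divider is at row 155 (predicted 156), and the bottle is centred over flap 2 between columns 219 and 298. Inserting now.

Request:
drive_tool:
  motion:
    - [[-0.1,-0.2,1.5],[0,0,0],-1]
    - [[0,0,1.5],[0,0,0],-1]
    - [[0,0,0.8],[0,0,0],-1]
    - [[0,0,0.5],[0,0,0],-1]
    - [[0,0,0.5],[0,0,0],-1]
    - [[0,0,0.5],[0,0,0],-1]
    - [[0,0,0.5],[0,0,0],-1]
    - [[0,0,0],[0,0,0],-1]

```text
time: 17.18
position: [0.559, -0.0037, 0.2244]
tool_rot: [1.899, 2.071, 0.46]
ft_force: [-0.2, 0.2, -0.1]
grip_width: 0.202
grip_force: 19.8
```

Request:
drive_tool:
  motion:
    - [[0,0,0.6],[0,0,0],-1]
    - [[0,0,0.6],[0,0,0],-1]
    - [[0,0,0.6],[0,0,0],-1]
    - [[0,0,0.6],[0,0,0],-1]
    - [[0,0,0],[0,0,0],-1]

```text
time: 17.8
position: [0.5691, -0.0028, 0.2023]
tool_rot: [1.899, 2.071, 0.459]
ft_force: [-0.3, 1.1, -1.5]
grip_width: 0.203
grip_force: 19.8
```

```bash
python3 -c "
from h import *
where();print(ctrl.get_state()['grip_width'])"
```

```text
tip crate mm [-5.8244 -0.9974 27.4485] F crate [-0.809   1.1032 -1.231 ] t 17.8
0.2034485835290176
```

Request:
drive_tool:
  motion:
    - [[0,0,0.5],[0,0,0],-1]
    - [[0,0,0.5],[0,0,0],-1]
    - [[0,0,0.5],[0,0,0],-1]
    - [[0,0,0.4],[0,0,0],-1]
    - [[0,0,0.2],[0,0,0],-1]
    - [[0,0,0],[0,0,0],-1]

```text
time: 18.55
position: [0.5781, -0.0021, 0.1839]
tool_rot: [1.899, 2.071, 0.46]
ft_force: [0.3, -0.4, -1.1]
grip_width: 0.197
grip_force: 19.8
```

Request:
drive_tool:
  motion:
    - [[0,0,0.2],[0,0,0],-1]
    - [[0,0,0.1],[0,0,0],-1]
    - [[0,0,0],[0,0,0],-1]

```text
time: 18.92
position: [0.5795, -0.0019, 0.1814]
tool_rot: [1.899, 2.071, 0.461]
ft_force: [0.7, 0.6, -1.0]
grip_width: 0.197
grip_force: 19.8
```

```bash
python3 -c "
from h import *
where();print(ctrl.get_state()['grip_width'])"
```

```text
tip crate mm [-5.0918 -0.9914  4.0815] F crate [ 0.3049  0.4836 -1.2258] t 18.925
0.19706250744155204
```

Tip at +4 mm, with about 2 mm still to the floor. I'll go on in 1 mm steps.

Request:
drive_tool:
  motion:
    - [[0,0,0.15],[0,0,0],-1]
    - [[0,0,0],[0,0,0],-1]

```text
time: 19.18
position: [0.5801, -0.0019, 0.18]
tool_rot: [1.899, 2.071, 0.461]
ft_force: [-1.2, -0.7, 0.0]
grip_width: 0.2
grip_force: 19.8
```

Request:
drive_tool:
  motion:
    - [[0,0,0.1],[0,0,0],-1]
    - [[0,0,0],[0,0,0],-1]

```text
time: 19.42
position: [0.5806, -0.0018, 0.1792]
tool_rot: [1.898, 2.071, 0.461]
ft_force: [-0.1, 0.0, 0.5]
grip_width: 0.198
grip_force: 19.8
```

```bash
python3 -c "
from h import *
where();print(ctrl.get_state()['grip_width'])"
```

```text
tip crate mm [-4.984  -1.0141  1.5956] F crate [0.0941 0.0575 0.4577] t 19.425
0.19769320607033303
```

Request:
drive_tool:
  motion:
    - [[0,0,0.1],[0,0,0],-1]
    - [[0,0,0],[0,0,0],-1]

```text
time: 19.68
position: [0.5812, -0.0019, 0.1785]
tool_rot: [1.898, 2.07, 0.461]
ft_force: [-1.2, 0.4, 2.2]
grip_width: 0.201
grip_force: 19.9
```

```bash
python3 -c "
from h import *
where()"
```

```text
tip crate mm [-4.7684 -1.0945  0.7377] F crate [-0.1158  0.5209  2.4412] t 19.675
```

Contact at 2–3 N with the base at floor depth. Releasing slowly and backing out along the cell axis.

Request:
drive_tool:
  motion:
    - [[0,0,0],[0,0,0],-0.5]
    - [[0,0,0],[0,0,0],-0.3]
    - [[0,0,0],[0,0,0],-0.1]
    - [[0,0,0],[0,0,0],0.2]
    - [[0,0,0],[0,0,0],0.5]
    - [[0,0,0],[0,0,0],0.5]
    - [[0,0,0],[0,0,0],0.5]
    - [[0,0,0],[0,0,0],0.5]

```text
time: 20.68
position: [0.581, -0.0018, 0.1783]
tool_rot: [1.899, 2.071, 0.461]
ft_force: [-0.6, -0.9, 0.6]
grip_width: 0.746
grip_force: 0.0
```

Request:
drive_tool:
  motion:
    - [[0,0,-0.5],[0,0,0],0.5]
    - [[0,0,-1],[0,0,0],0.5]
    - [[0,0,-1.5],[0,0,0],0.5]
    - [[0,0,-2],[0,0,0],0.5]
    - [[0,0,-3],[0,0,0],0.5]
    - [[0,0,-3],[0,0,0],0.5]
    - [[0,0,-3],[0,0,0],0.5]
    - [[0,0,0],[0,0,0],0.5]
    - [[0,0,0],[0,0,0],0.5]

```text
time: 21.8
position: [0.5215, -0.0072, 0.3047]
tool_rot: [1.899, 2.071, 0.461]
ft_force: [-0.1, -0.0, -1.4]
grip_width: 0.754
grip_force: 0.0
```

```bash
python3 - <<'E'
from h import *
where()
b=ctrl.get_image("side")[:,:,::-1];a=ctrl.get_image("scene")[:,:,::-1]
o=[]
for im,n in((b,"side"),(a,"scene")):
    C=cam(n);u,v=proj(C,cp(0,0,10)).astype(int);print(n,u-60,v-60)
    print("top exp",proj(C,cp(-5,0,36)))
    o.append(cv2.resize(im[v-60:v+60,u-60:u+60],(396,396),interpolation=cv2.INTER_CUBIC))
cv2.imwrite("pics/f.png",np.hstack(o))
E
```

```text
tip crate mm [ -5.7642  -1.1793 140.3862] F crate [-0.7284 -0.0032 -1.2175] t 21.8
side 244 136
top exp [300.8843 190.5064]
scene 264 153
top exp [320.94   211.5259]
```

View pics/f.png

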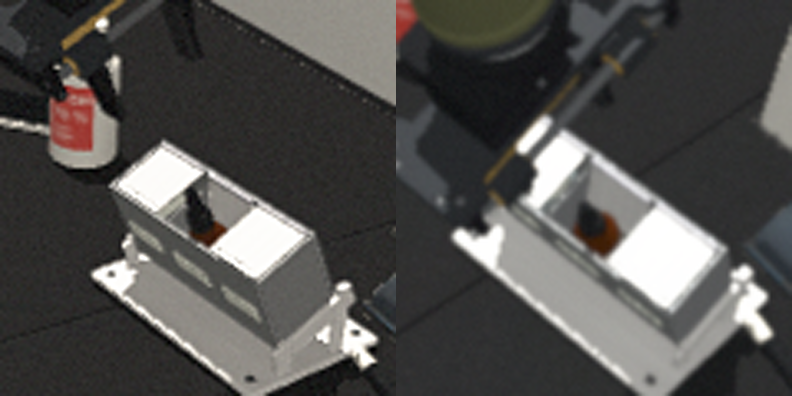

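Both views show the bottle standing in the middle cell with its bulb projecting (side crop ~(195,195)), flap 2 folded inside and flaps 1 and 3 shut. The robot is clear, so I'm handing in.

```bash
python3 -c "
from bench import ctrl
print(ctrl.close_job())"
```

```text
the job is handed in; nothing more can be done
None
```

The job is handed in at about 22 s: flap 1 stopped firmly and flap 2 gave way to about 3 cm (flap 3 was not pressed), so the dropper bottle now stands base first in the middle cell, released, and I moved none of the bystanders.

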